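# Set the paging console four zones on and hold the talk key

## Robot

A 7-joint arm with a two-finger parallel gripper is mounted at the origin on the work surface. World frame = base frame: x ahead of the robot, y to its left, z up, the work surface at z = 0. Lengths are in mm, angles in rad, forces in N, time in s.
With the tool pointing down it reaches from about 425 to 875 mm from the base axis. Payload 8.4 kg.
Tool frame: the origin (TCP) lies midway between the tips of the shut fingers; the grasp point (between the pads) lies 19 mm behind it (robot.grip_depth is the distance from the TCP to the grasp point, in mm); x points along the fingers, y is the direction in which the jaws open and shut, and the axes are right-handed (so a half turn about x gives the same grasp; the last joint's range is limited). The gripper opens to 87 mm and grips with 3 to 60 N. Pads are 19 mm wide; open, the fingers measure 117 mm over their backs; the gripper's body (75 mm by 190 mm) begins 51 mm behind the grasp point.
Start: joints at [-1.325, 0.333, 0.04, 1.465, -0.013, 1.343, -0.059], TCP at [219.705, 611.713, 222.546] pointing down, gripper open.
Joint ranges: [-2.58, 2.58], [-0.38, 2.09], [-1.3, 1.39], [0.25, 2.4], [-1.5, 4.64], [0.08, 2.09], [-2.65, 2.65]. Speed limits (rad/s): [2.22, 2.22, 2.79, 2.79, 3.14, 3.14, 3.14].

## Interface

Orientations are given as a 3x3 rotation matrix whose columns are the frame's x, y, z axes.
In Python, from plant import robot, snapshot gives the robot as it stands.
- The arm moves only by the tool send_rows, never from a script. Its argument "steps" is a list that holds one entry, the list of rows, each a list of 5 numbers: the shift along the tool's x, y, z as a fraction of full scale, then the turn about the tool's x as a fraction of full scale, then the opening, from 0 (shut) to 1 (fully open). In form: [[[tx, ty, tz, roll, gripper], ...]]. A call has 1 to 8 rows; each row is the pose to reach, as a shift and turn from the pose commanded when the call began, along the tool's axes at that moment; what a row does not reach only later rows make up. Full scale, the value 1, is 0.25 m for a shift and 90 degrees for a turn. A row lasts 1/10 s, in which the tool goes at most 50 mm and 8.59 degrees, less where a joint would pass 70% of its speed; a pose out of reach is approached as far as the arm can. A call with a number of a shift or a turn outside -1 to 1 is refused whole. A call with a gripper value outside its range is refused whole. The fingers move at their own pace and stop on an object; "force" is the grip in N (left out, the last holds). Time passes only in rows, so rows that repeat a pose let the fingers close. It gives the time, the measured TCP pose, the force and the opening at its end, in the units of the state.
- robot.state(): the state, without advancing time (a new reading comes with each control period).
- snapshot(name): name is "side" or "top" or "wrist"; returns a dict with "pixels" (400x640x3 uint8, blue, green, red), "fx", "fy", "cx", "cy" (pixels), "R" (3x3) and "t" (3): a world point X has camera coordinates R X + t; the wrist camera has in their place "T_tool_cam" (4x4, takes a point from camera to tool coordinates, whose origin is the TCP and whose axes are the tool frame's). Camera axes: x right, y down, z forward; pixel columns grow to the right and rows downward; lengths in mm; the calibration is good to about 2 mm. A picture is of the moment at which its call begins: read the wrist's pose just before it. There is no depth.
- robot.job_done(): hands the job in, once; it reports no verdict.
The state is a dict: "time_s": time; "qpos": joint angles; "joint_velocities": joint speeds; "joint_torque": joint torques, N m; "ee_pos": TCP position; "ee_rot": TCP orientation; "force": force on the tool from outside, world axes, zero at the start; "wrist_torque": the same for the moment, N m; "opening": finger opening in mm.
Only numpy, scipy, OpenCV 4.12 (cv2) and the standard library are available. Lean on these libraries where they do the work, as an engineer would, in place of code of your own. Each camera call takes 0.05 s, during which the arm holds its last target. There are 200 camera calls.

## Task

Turn the zone selector on the paging console exactly four clicks clockwise from where it now points: push its pointer round with a fingertip, without pinching it and without running on to the fifth click. Then press the green talk key down and keep it held: finish while still holding it down, and do not press it before the zone is set. Leave the handset in its cradle and the mug, stapler and sanitiser bottle where they are.

Things in the scene. Friction and masses are not known exactly. Their poses are not given: they have to be found in the camera images.
- console: Ivory desk paging console fixed to the desk, 220 mm deep (x) by 300 mm wide (y), 50 mm high at the front edge facing the robot, 81 mm at the back. Origin: centre of its underside; x runs front to back, y left, z up. Left third: level handset bay 57 mm high with 9 mm rim. The rest is a panel sloping 8 degrees up to the back: zone selector on the right, talk key at the front, else flat.
- dial_axis (a point): Centre of the zone selector, on the panel's surface, 26 mm behind and 92 mm right of the console's centre, 70 mm above the desk. z is the selector's axis (square to the panel, leaning 8 degrees to the console's front), x points up the slope to the back, y to the left. Around it lies a flat white disc 106 mm across with twelve black ticks, one for each click position.
- zone_dial (a joint): Selector angle in rad, growing clockwise from above: 0 at the first of 12 positions, a click every 0.5236, stops at both ends, starts in one of the first four. The pointer's direction in the frame of dial_axis is 2.880 minus this value. 0.12 N m (4 N at 30 mm) leaves a position; past half way (15 degrees) it snaps on into the next by itself and stays there.
- pointer_mark (a point): On the white line on top of the pointer, 34 mm from the axis, 29 mm above the panel. The black selector: skirt 52 mm across up to 6 mm above the panel, round hub 28 mm across up to 28 mm, and an upright pointer bar 13 mm thick, 7 to 26 mm above the panel (thin middle rib to 29), that reaches 40 mm from the axis on the pointing side and 20 mm on the tail side.
- pointer_left: Cheek of the pointer bar on the counter-clockwise side: pushed near the pointing end, it turns the selector clockwise. Its outer face lies 6.6 mm from the bar's middle plane. Origin on the selector's axis at the panel, x along the pointing direction, z along the axis.
- pointer_right: The cheek of the pointer bar on the right (clockwise) side, same size and origin. Forces on both cheeks at once count as pinching.
- talk_key (a joint): How far the talk key is pressed, in m: 0 up, 0.006 fully down; a spring pushes back with 2.1 N at the start and 6.3 N at the bottom, and it comes up when let go.
- talk_cap: Green cap of the talk key, a bar 24 mm (along x) by 70 mm (along y), 9 mm thick, its top 17 mm above the panel when up. Origin on the panel under the middle of the cap, 75 mm in front and 10 mm left of the console's centre, 55 mm above the desk, z square to the panel. It is pressed along its -z, nearly straight down.
- talk_cap_top (a point): Centre of the talk key's top face; moves with the key.
- handset: Ivory cordless telephone handset, 198 mm long (x) by 52 mm wide by 48 mm high, lying loose in the bay on the console's left; origin centre of its underside. To be left alone.
- mug: White mug with blue pattern, 82 mm across, 95 mm high, handle to its +y; origin centre of its underside. To be left alone.
- stapler: Blue stapler, 135 mm long (x) by 36 mm wide by 51 mm high; origin centre of its underside. To be left alone.
- sanitiser: Pale blue pump bottle of hand sanitiser, 59 mm across, 151 mm high; origin centre of its underside. To be left alone.

How it is judged:
By the outcome, as a careful person would: the job done as asked, in the order asked, and still so for the second after the job is handed in, while the arm keeps its last pose, push and grip.
It also fails if it takes over 53 s, if anything falls off the work surface, if the arm or the gripper's body presses on something with over 40 N, if the wrist force passes 120 N, or if a joint passes its speed limit or range.

## Working session

There is one attempt and no reset: what is moved stays moved. The work goes in short steps, Python scripts to look and compute and a tool call to move; the robot and the scene stay as the last step left them, time stands still between calls to the robot, and variables do not carry over. Pictures are saved under pics/ and viewed, about 8 in all and at most 12, crops included, and the job is handed in when it is done.

Besides the shell and the picture viewer there is one more tool, called by a JSON object that holds its "name" and its "arguments", one argument or row to a line. send_rows: Moves the arm, as the interface text tells. Shift numbers are shares of 0.25 m and turn numbers shares of 90 degrees, none past 1 either way. Its arguments: {"type":"object","properties":{"steps":{"type":"array","items":{"type":"array","items":{"type":"array","items":{"type":"number"}}}},"force":{"type":"number"}},"required":["steps"]}

```bash
ls; mkdir -p pics; python3 - <<'E'
from plant import robot, snapshot
import cv2, pickle, numpy as np
s=robot.state(); print({k:np.round(v,3).tolist() for k,v in s.items()})
for n in ("top","side"):
    d=snapshot(n); cv2.imwrite(f"pics/{n}0.png",d["pixels"]); pickle.dump(d,open(f"pics/{n}0.pkl","wb"))
    print(n,d["fx"],d["cx"],d["cy"],np.round(d["R"],3).tolist(),np.round(d["t"],1).tolist())
E
```

```text
pics
{'time_s': 0.0, 'qpos': [-1.325, 0.334, 0.04, 1.466, -0.013, 1.343, -0.058], 'joint_velocities': [-0.002, 0.001, -0.0, -0.001, 0.002, -0.0, 0.0], 'joint_torque': [-0.0, -65.635, 1.335, -40.382, -0.06, 0.045, 0.0], 'ee_pos': [219.567, 611.292, 221.622], 'ee_rot': [[-0.0, 0.338, 0.941], [-0.002, 0.941, -0.338], [-1.0, -0.002, 0.0]], 'force': [0.246, -0.04, 0.257], 'wrist_torque': [-0.032, -0.097, 0.024], 'opening': 87.189}
top 483.88372241116787 317.9651080824847 203.43832829676364 [[0.021, -1.0, -0.001], [-0.985, -0.021, -0.173], [0.173, 0.005, -0.985]] [-3.1, 579.5, 1501.1]
side 363.0158176214889 318.68425986783546 199.69492637001105 [[-0.839, -0.544, 0.01], [-0.408, 0.617, -0.673], [0.359, -0.569, -0.74]] [493.3, 310.8, 744.2]
```

View pics/top0.png

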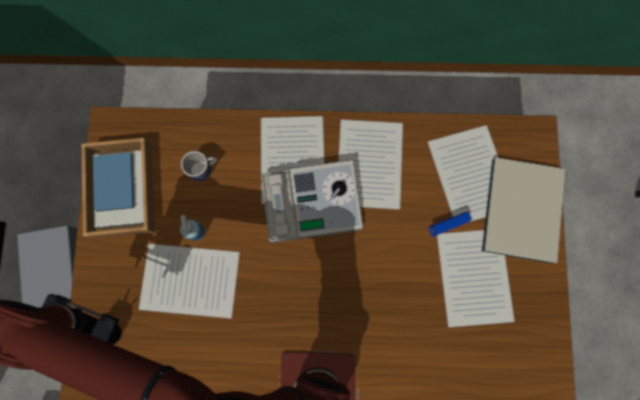

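View pics/side0.png

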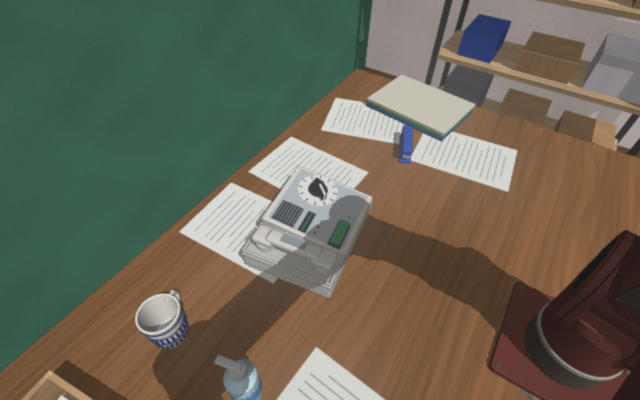

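The top view shows the dial's disc at about (339,188) and the green key at about (312,225). The handset bay is on the left at about (277,205). The side view agrees, with the dial at (318,189) and the key at (339,234). Next I'll cast rays.

```bash
cat > h.py <<'E'
import numpy as np, cv2
def ray(d,u,v,st=None):
    c=np.array([(u-d["cx"])/d["fx"],(v-d["cy"])/d["fy"],1.])
    if "T_tool_cam" in d:
        T=np.array(d["T_tool_cam"]);R=np.array(st["ee_rot"])
        return R@T[:3,3]*1+np.array(st["ee_pos"]), R@(T[:3,:3]@c)
    R=np.array(d["R"]); return -R.T@np.array(d["t"]), R.T@c
def onz(d,u,v,z,st=None):
    o,r=ray(d,u,v,st); return o+r*(z-o[2])/r[2]
def green(im):
    b,g,r=[im[...,i].astype(int) for i in range(3)]
    return ((g>r*1.6+8)&(g>b*1.3+5)).astype(np.uint8)
def big(mask,box=None):
    m=mask.copy()
    if box: 
        k=np.zeros_like(m);x0,y0,x1,y1=box;k[y0:y1,x0:x1]=1;m*=k
    cs,_=cv2.findContours(m,cv2.RETR_EXTERNAL,cv2.CHAIN_APPROX_NONE)
    return max(cs,key=cv2.contourArea)
E
python3 - <<'E'
from h import *; import pickle
top=pickle.load(open("pics/top0.pkl","rb"));side=pickle.load(open("pics/side0.pkl","rb"))
for n,d,b in(("top",top,(295,212,330,238)),("side",side,(322,212,356,255))):
    c=big(green(d["pixels"]),b); m=cv2.minAreaRect(c); print(n,m,onz(d,*m[0],72))
    p=cv2.boxPoints(m); print(np.round([onz(d,*q,72)[:2] for q in p],0).tolist())
print(onz(top,339,188,70),onz(side,318,189,70))
im=top["pixels"][150:250,250:370]; cv2.imwrite("pics/c0.png",cv2.resize(im,None,fx=6,fy=6,interpolation=cv2.INTER_CUBIC))
E
```

```text
top ((311.47381591796875, 224.30349731445312), (7.5994133949279785, 21.740930557250977), 82.40535736083984) [508.74712349  27.95870765  72.        ]
[[515.0, 64.0], [526.0, -4.0], [502.0, -8.0], [492.0, 60.0]]Traceback (most recent call last):
  File "<stdin>", line 4, in <module>
  File "h.py", line 18, in big
    return max(cs,key=cv2.contourArea)
ValueError: max() iterable argument is empty
```

```bash
python3 - <<'E'
from h import *; import pickle
top=pickle.load(open("pics/top0.pkl","rb"));side=pickle.load(open("pics/side0.pkl","rb"))
print(onz(top,339,188,70),onz(side,318,189,70),onz(side,339.5,233,72))
k=np.array([508.7,28.0])
for yaw in (.12,.157,.2):
    R=np.array([[np.cos(yaw),-np.sin(yaw)],[np.sin(yaw),np.cos(yaw)]]); print(yaw,k+R@[103,-102])
E
```

```text
[627.28587021 -56.87587869  70.        ] [628.01216561 -57.57272418  70.        ] [506.72104765  36.53231265  72.        ]
0.12 [623.16993464 -60.93612351]
0.157 [626.38147471 -56.6408324 ]
0.2 [629.91112926 -51.50384987]
```

{"name": "send_rows", "arguments": {
  "steps": [
    [[-0.108,-0.64,0.712,0,0],[-0.108,-0.64,0.712,0,0],[-0.108,-0.64,0.712,0,0],[-0.108,-0.64,0.712,0,0],[-0.108,-0.64,0.712,0,0],[-0.108,-0.64,0.712,0,0]]
  ],
  "force": 30
}}

```text
time_s: 0.7
ee_pos: [337.2, 395.8, 250.6]
ee_rot: [[0.002, 0.346, 0.938], [-0.0, 0.938, -0.346], [-1.0, 0.0, 0.002]]
force: [-0.4, 0.7, 0.1]
opening: 46.9
```

{"name": "send_rows", "arguments": {
  "steps": [
    [[-0.108,-0.64,0.712,0,0],[-0.108,-0.64,0.712,0,0],[-0.108,-0.64,0.712,0,0],[-0.108,-0.64,0.712,0,0],[-0.108,-0.64,0.712,0,0],[-0.108,-0.64,0.712,0,0]]
  ]
}}

```text
time_s: 1.3
ee_pos: [449.3, 184.9, 277.3]
ee_rot: [[0.002, 0.346, 0.938], [-0.0, 0.938, -0.346], [-1.0, 0.0, 0.002]]
force: [-0.1, 0.3, 0.4]
opening: 2.9
```

{"name": "send_rows", "arguments": {
  "steps": [
    [[-0.108,-0.64,0.712,0,0],[-0.108,-0.64,0.712,0,0],[-0.108,-0.64,0.712,0,0],[-0.108,-0.64,0.712,0,0],[-0.108,-0.64,0.712,0,0],[-0.108,-0.64,0.712,0,0],[-0.108,-0.64,0.712,0,0]]
  ]
}}

```text
time_s: 2.0
ee_pos: [560.2, -20.5, 303.0]
ee_rot: [[-0.001, 0.339, 0.941], [-0.0, 0.941, -0.339], [-1.0, -0.001, -0.001]]
force: [-0.2, 0.7, -0.8]
opening: 0.2
```

```bash
python3 - <<'E'
from plant import robot, snapshot
from h import *; import pickle
s=robot.state(); d=snapshot("wrist"); pickle.dump((s,d),open("pics/w1.pkl","wb")); cv2.imwrite("pics/w1.png",d["pixels"])
print(np.round(s["qpos"],3),np.round(d["T_tool_cam"],3).tolist(),d["fx"])
E
```

```text
[-0.622  0.124  0.647  1.586 -0.075  1.458  1.254] [[-0.0, -0.306, 0.952, -161.76], [1.0, 0.001, 0.001, 0.573], [-0.001, 0.952, 0.306, -85.764], [0.0, 0.0, 0.0, 1.0]] 334.31475733004356
```

View pics/w1.png

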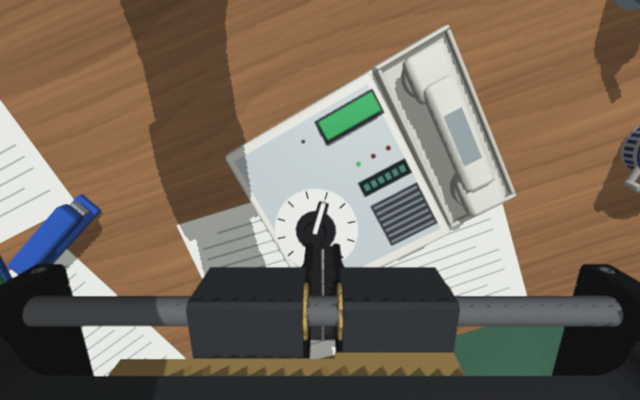

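The wrist view shows the key at about (350,117). The dial hub is at about (316,232) with its pointer line running to about (323,204), so it points toward the robot. The fingers cover part of the disc. I'll back off for a clear view.

{"name": "send_rows", "arguments": {
  "steps": [
    [[0,-0.2,-0.32,0,0],[0,-0.2,-0.32,0,0],[0,-0.2,-0.32,0,0],[0,-0.2,-0.32,0,0]]
  ]
}}

```text
time_s: 2.45
ee_pos: [467.3, -38.8, 304.1]
ee_rot: [[0.002, 0.335, 0.942], [0.002, 0.942, -0.335], [-1.0, 0.003, 0.001]]
force: [0.5, 0.3, -0.2]
opening: 0.4
```

```bash
python3 - <<'E'
from plant import robot, snapshot
from h import *; import pickle
s=robot.state(); d=snapshot("wrist"); pickle.dump((s,d),open("pics/w2.pkl","wb")); im=d["pixels"]
print(np.round(s["ee_pos"],1))
m=cv2.minAreaRect(big(green(im))); print("green",m)
p=[onz(d,*q,72,s)[:2] for q in cv2.boxPoints(m)];print(onz(d,*m[0],72,s),np.round(p,0).tolist())
cv2.imwrite("pics/w2.png",im)
E
```

```text
[467.3 -38.8 304.1]
green ((386.13824462890625, 184.51486206054688), (20.08307456970215, 58.59169006347656), 62.44719314575195)
[508.73217584  30.1980388   72.        ] [[502.0, -7.0], [491.0, 62.0], [516.0, 67.0], [528.0, -3.0]]
```

View pics/w2.png

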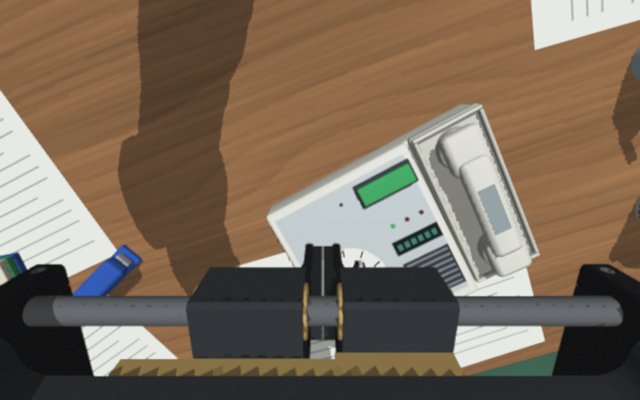

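The image's upper side faces the robot, so backing off hid the dial. The key is at (386,184), which gives a centre of (509,30), in agreement with the top view. I'll move forward.

{"name": "send_rows", "arguments": {
  "steps": [
    [[0.1,0.15,0.68,0,0],[0.1,0.15,0.68,0,0],[0.1,0.15,0.68,0,0],[0.1,0.15,0.68,0,0],[0.1,0.15,0.68,0,0],[0.1,0.15,0.68,0,0]]
  ]
}}

```text
time_s: 3.1
ee_pos: [641.1, -61.9, 276.8]
ee_rot: [[-0.003, 0.337, 0.941], [-0.002, 0.941, -0.337], [-1.0, -0.003, -0.002]]
force: [-0.2, -0.1, -0.4]
opening: 0.6
```

```bash
python3 - <<'E'
from plant import robot, snapshot
from h import *; import pickle
s=robot.state(); d=snapshot("wrist"); pickle.dump((s,d),open("pics/w3.pkl","wb")); im=d["pixels"]
print(np.round(s["ee_pos"],1),np.round(s["qpos"],2))
m=cv2.minAreaRect(big(green(im))); print("green",m)
p=[onz(d,*q,72,s)[:2] for q in cv2.boxPoints(m)];print(onz(d,*m[0],72,s),np.round(p,0).tolist())
cv2.imwrite("pics/w3.png",im)
E
```

```text
[641.1 -61.9 276.8] [-0.52  0.36  0.73  1.42 -0.24  1.45  1.44]
green ((365.3088073730469, 24.01469612121582), (26.067787170410156, 74.60188293457031), 59.036251068115234)
[510.20186671  29.74025245  72.        ] [[504.0, -8.0], [493.0, 60.0], [516.0, 67.0], [528.0, -2.0]]
```

View pics/w3.png

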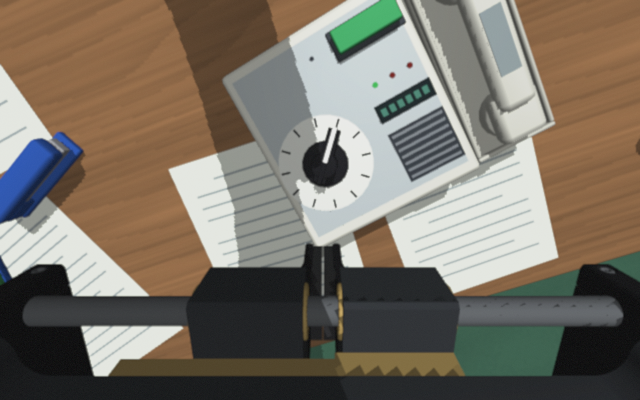

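The view is clear now, with the disc centred at about (326,162) and the white line running from about (324,163) to (337,129). Next I'll fit both.

```bash
cat >> h.py <<'E'
Y=0.157
def planehit(d,u,v,s,o,n,h=0):
    c,r=ray(d,u,v,s); return c+r*((o+n*h-c)@n)/(r@n)
def axes(yaw,t=np.radians(8)):
    cx,cy=np.cos(yaw),np.sin(yaw)
    x=np.array([cx*np.cos(t),cy*np.cos(t),np.sin(t)]); y=np.array([-cy,cx,0.]); return x,y,np.cross(x,y)
E
python3 - <<'E'
from h import *; import pickle
s,d=pickle.load(open("pics/w3.pkl","rb")); im=d["pixels"]
g=im.min(2); x0,y0,x1,y1=270,105,385,220
for th in (200,190,180):
    m=(g>th).astype(np.uint8); c=big(m,(x0,y0,x1,y1)); h=cv2.convexHull(c); print(th,cv2.contourArea(c),cv2.boundingRect(c),cv2.fitEllipse(h))
print(g[162,270:385:3]); print(g[105:220:3,326])
E
```

```text
200 3365.0 (296, 113, 78, 98) ((329.9421691894531, 162.06527709960938), (86.299560546875, 98.9744873046875), 5.855940341949463)
190 6554.0 (296, 105, 89, 115) ((342.406005859375, 165.29933166503906), (96.1878662109375, 160.67807006835938), 1.2913217544555664)
180 6727.5 (296, 105, 89, 115) ((342.625, 165.559814453125), (96.92549896240234, 162.43222045898438), 0.43942877650260925)
[124 134 129 143 146 145 144 144 144 146 145  31  27  28  24  28  24  37
 188 129  37  38  32  39  38  40 153 230 230 230 230 229 230 230 228 195
 196 196 195]
[199 199 198 211 232 231 231 231 230 215 138  69  37  64 137 208 232 234
 233 198  33  35  36  34  33  25  26  65 222 229 228 227 227 228 227 218
 192 192 191]
```

```bash
python3 - <<'E'
from h import *; import pickle
s,d=pickle.load(open("pics/w3.pkl","rb")); im=d["pixels"]
x,y,n=axes(Y); o=np.array([627,-57,70.])
c=planehit(d,326.5,162,s,o,n); print("disc",c)
for u,v in((374,162),(326.5,113),(326.5,211),(279,162)): print(np.linalg.norm(planehit(d,u,v,s,o,n)-c))
o=c
# expected hub pixel top
for u,v in((322,163),(324,163),(331,145),(337,129)):
    p=planehit(d,u,v,s,o,n,28)-o; print((u,v),p@x,p@y,np.degrees(np.arctan2(p@y,p@x)))
cv2.imwrite("pics/c3.png",cv2.resize(im[100:225,265:390],None,fx=4.8,fy=4.8,interpolation=cv2.INTER_CUBIC))
E
```

```text
disc [626.67823008 -51.76349649  70.07040328]
52.421068422874384
52.763801030739465
55.69525770108388
53.45787737322311
(322, 163) -2.0345912666752857 -2.3610201624509557 -130.75287082037875
(324, 163) -1.0601117706392698 -0.5393609270507059 -153.03403587987017
(331, 145) -13.739631908952699 14.421069596200372 133.61381700721122
(337, 129) -24.880085797708507 27.242481483664104 132.40491040934558
```

View pics/c3.png

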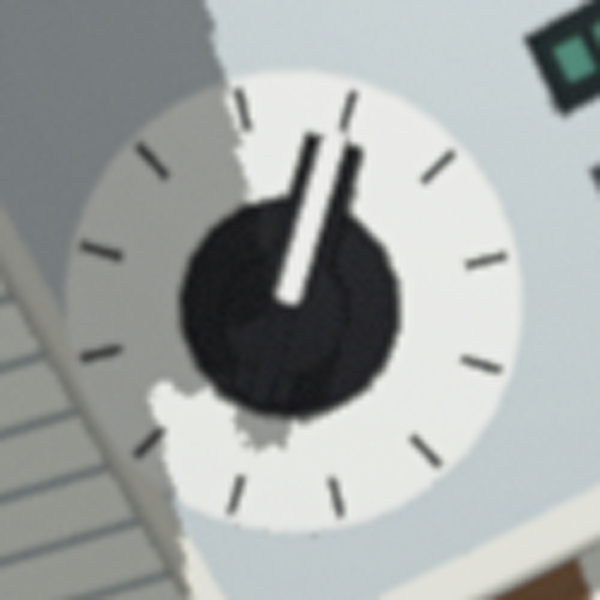

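The pointer measures about 133°, which is the 135° position (index 1), so the target is 15°, index 5. The wrist and top views differ by a few mm on the dial's centre, so I'll refine that and plan the approach.

```bash
cat > plan.py <<'E'
from h import *
C=np.array([625.3,-53.3]); YD=9.
def pose(phi,w,r=33,h=12):          # phi in dial frame deg; tool z = -pointer dir, x down
    a=np.radians(phi+YD); u=np.array([np.cos(a),np.sin(a)]); t=np.array([-u[1],u[0]])
    p=C+r*u+w*t; xc=(p-C)@np.array([np.cos(Y),np.sin(Y)])
    z=np.array([-u[0],-u[1],0]); X=np.array([0,0,-1.])
    return np.array([*p,70+np.tan(np.radians(8))*(xc-2)+h]),np.c_[X,np.cross(z,X),z]
def row(P0,R0,P,R,g=0):
    q=R0.T@(P-P0); D=R0.T@R; return [round(v,3) for v in [*(q/250),np.degrees(np.arctan2(D[2,1],D[1,1]))/90]]+[g]
E
python3 - <<'E'
from plan import *; import pickle
from plant import robot
for n,b in(("top",(318,168,360,212)),("side",(294,170,345,212))):
    d=pickle.load(open(f"pics/{n}0.pkl","rb")); im=d["pixels"].min(2)
    for th in (170,190,205):
        c=cv2.convexHull(big((im>th).astype(np.uint8),b)); e=cv2.fitEllipse(c); print(n,th,np.round(np.r_[e[0],e[1]],1),np.round(onz(d,*e[0],70),1))
s=robot.state();P0,R0=np.array(s["ee_pos"]),np.array(s["ee_rot"])
for a in ((135,32,33,80),(135,32)):
    P,R=pose(*a); print(P.round(1),row(P0,R0,P,R))
E
```

```text
top 170 [330.3 187.2  12.8  21.1] [629.3 -29.2  70. ]Traceback (most recent call last):
  File "<stdin>", line 6, in <module>
  File "h.py", line 18, in big
    return max(cs,key=cv2.contourArea)
ValueError: max() iterable argument is empty
```

```bash
python3 - <<'E'
from plan import *
from plant import robot
s=robot.state();P0,R0=np.array(s["ee_pos"]),np.array(s["ee_rot"])
for a in ((135,32,33,80),(135,32)):
    P,R=pose(*a); print(P.round(1),row(P0,R0,P,R))
E
```

```text
[579.8 -59.8 143.3] [np.float64(0.538), np.float64(-0.072), np.float64(-0.231), np.float64(0.181), 0]
[579.8 -59.8  75.3] [np.float64(0.81), np.float64(-0.072), np.float64(-0.231), np.float64(0.181), 0]
```

{"name": "send_rows", "arguments": {
  "steps": [
    [[0.44,-0.072,-0.231,0.181,0],[0.44,-0.072,-0.231,0.181,0],[0.44,-0.072,-0.231,0.181,0],[0.44,-0.072,-0.231,0.181,0],[0.44,-0.072,-0.231,0.181,0]]
  ]
}}

```text
time_s: 3.65
ee_pos: [580.7, -59.5, 170.2]
ee_rot: [[0.002, 0.587, 0.809], [0.001, 0.809, -0.587], [-1.0, 0.002, 0.001]]
force: [-0.2, -0.2, 1.1]
opening: 0.2
```

```bash
python3 - <<'E'
from plant import robot, snapshot
from plan import *; import pickle
s=robot.state(); d=snapshot("wrist"); pickle.dump((s,d),open("pics/w4.pkl","wb")); im=d["pixels"]
P0,R0=np.array(s["ee_pos"]),np.array(s["ee_rot"]); print(P0.round(1))
P,R=pose(135,32); print(row(P0,R0,P,R))
T=np.array(d["T_tool_cam"])
def proj(p):
    c=T[:3,:3].T@(R0.T@(p-P0)-T[:3,3]); return (int(d["fx"]*c[0]/c[2]+d["cx"]),int(d["fy"]*c[1]/c[2]+d["cy"]))
x,y,n=axes(Y); o=np.array([627.5,-53,70]); im=im.copy()
for a in range(0,360,10):
    q=o+52.5*(x*np.cos(np.radians(a))+y*np.sin(np.radians(a))); cv2.circle(im,proj(q),1,(0,0,255),-1)
    q=o+n*28+14*(x*np.cos(np.radians(a))+y*np.sin(np.radians(a))); cv2.circle(im,proj(q),1,(0,255,255),-1)
k=o+n*29; e=np.radians(135)
cv2.circle(im,proj(k+40*(x*np.cos(e)+y*np.sin(e))),2,(255,0,255),-1); cv2.circle(im,proj(k),2,(255,0,255),-1)
cv2.imwrite("pics/w4.png",im)
E
```

```text
[580.7 -59.5 170.2]
[np.float64(0.38), np.float64(-0.004), np.float64(-0.003), np.float64(0.0), 0]
```

View pics/w4.png

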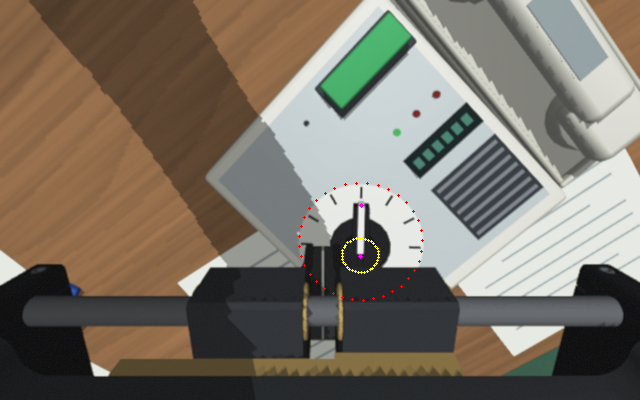

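The overlay of my dial model, with centre (627.5,-53) and pointer at 135°, matches the picture to about 1 px. The finger is clear, left of the pointer. I'll descend and creep to contact.

{"name": "send_rows", "arguments": {
  "steps": [
    [[0.2,0,0,0,0],[0.38,0,0,0,0],[0.38,0,0,0,0],[0.38,0.032,0,0,0],[0.38,0.032,0,0,0]]
  ]
}}

```text
time_s: 4.2
ee_pos: [587.8, -52.7, 76.7]
ee_rot: [[0.005, 0.587, 0.809], [0.0, 0.809, -0.587], [-1.0, 0.003, 0.003]]
force: [0.3, 0.5, -0.5]
opening: 0.5
```

{"name": "send_rows", "arguments": {
  "steps": [
    [[0,0.006,0,0,0],[0,0.012,0,0,0],[0,0.012,0,0,0]]
  ]
}}

```text
time_s: 4.5
ee_pos: [587.2, -51.0, 74.5]
ee_rot: [[0.001, 0.588, 0.809], [0.0, 0.809, -0.588], [-1.0, 0.001, 0.001]]
force: [0.2, -0.7, 0.4]
opening: 0.6
```

{"name": "send_rows", "arguments": {
  "steps": [
    [[0,0.006,0,0,0],[0,0.01,0,0,0],[0,0.01,0,0,0]]
  ]
}}

```text
time_s: 4.8
ee_pos: [588.0, -49.0, 73.6]
ee_rot: [[-0.0, 0.588, 0.809], [0.0, 0.809, -0.588], [-1.0, -0.0, -0.0]]
force: [-0.5, 0.6, -0.6]
opening: 0.4
```

{"name": "send_rows", "arguments": {
  "steps": [
    [[0,0.004,0,0,0],[0,0.008,0,0,0],[0,0.008,0,0,0]]
  ]
}}

```text
time_s: 5.1
ee_pos: [588.9, -47.9, 73.5]
ee_rot: [[-0.001, 0.589, 0.808], [-0.0, 0.808, -0.589], [-1.0, -0.001, -0.0]]
force: [-2.1, -0.7, 0.7]
opening: 0.7
```

{"name": "send_rows", "arguments": {
  "steps": [
    [[0,0.004,0,0,0],[0,0.008,0,0,0],[0,0.008,0,0,0]]
  ]
}}

```text
time_s: 5.4
ee_pos: [589.8, -46.4, 73.4]
ee_rot: [[-0.001, 0.589, 0.808], [-0.0, 0.808, -0.589], [-1.0, -0.001, -0.001]]
force: [-3.8, -2.4, 2.1]
opening: 0.4
```

Contact comes at w≈17 mm, so the fingertip's half-width is about 10 mm, and the force is about 4.5 N. Now I'll plan the arc.

```bash
python3 - <<'E'
from plan import *
from plant import robot
s=robot.state();P0,R0=np.array(s["ee_pos"]),np.array(s["ee_rot"])
W=16.8
for ph in ([131,127,123,119,115,111,107,104],[100,96,92,88,84,80,76,73],[69,65,61,57,53,49,46,46],[42,38,34,31,28,25,22,20]):
    print([[float(v) for v in row(P0,R0,*pose(p,W))] for p in ph],pose(ph[-1],W)[0].round(1)); P0,R0=pose(ph[-1],W)
E
```

```text
[[-0.014, 0.004, -0.005, 0.044, 0.0], [-0.015, 0.013, -0.009, 0.088, 0.0], [-0.015, 0.023, -0.012, 0.132, 0.0], [-0.016, 0.033, -0.014, 0.177, 0.0], [-0.017, 0.043, -0.016, 0.221, 0.0], [-0.018, 0.054, -0.017, 0.266, 0.0], [-0.019, 0.064, -0.017, 0.31, 0.0], [-0.02, 0.072, -0.017, 0.344, 0.0]] [596.9 -29.5  78.3]
[[-0.001, 0.009, -0.004, 0.044, 0.0], [-0.002, 0.019, -0.008, 0.089, 0.0], [-0.004, 0.029, -0.011, 0.133, 0.0], [-0.005, 0.039, -0.013, 0.178, 0.0], [-0.006, 0.049, -0.015, 0.222, 0.0], [-0.008, 0.059, -0.016, 0.267, 0.0], [-0.009, 0.07, -0.016, 0.311, 0.0], [-0.01, 0.078, -0.016, 0.344, 0.0]] [613.3 -18.3  80.8]
[[-0.001, 0.009, -0.004, 0.044, 0.0], [-0.003, 0.019, -0.008, 0.089, 0.0], [-0.004, 0.029, -0.011, 0.133, 0.0], [-0.006, 0.039, -0.013, 0.178, 0.0], [-0.007, 0.049, -0.015, 0.222, 0.0], [-0.009, 0.059, -0.016, 0.267, 0.0], [-0.01, 0.067, -0.016, 0.3, 0.0], [-0.01, 0.067, -0.016, 0.3, 0.0]] [630.5 -16.6  83.2]
[[-0.001, 0.009, -0.004, 0.044, 0.0], [-0.003, 0.019, -0.008, 0.089, 0.0], [-0.004, 0.029, -0.011, 0.133, 0.0], [-0.005, 0.036, -0.013, 0.167, 0.0], [-0.006, 0.044, -0.014, 0.2, 0.0], [-0.007, 0.052, -0.015, 0.233, 0.0], [-0.008, 0.059, -0.016, 0.267, 0.0], [-0.008, 0.065, -0.016, 0.289, 0.0]] [646.  -22.6  85.3]
```

{"name": "send_rows", "arguments": {
  "steps": [
    [[-0.014,0.004,-0.005,0.044,0],[-0.015,0.013,-0.009,0.088,0],[-0.015,0.023,-0.012,0.132,0],[-0.016,0.033,-0.014,0.177,0],[-0.017,0.043,-0.016,0.221,0],[-0.018,0.054,-0.017,0.266,0],[-0.019,0.064,-0.017,0.31,0],[-0.02,0.072,-0.017,0.344,0]]
  ]
}}

```text
time_s: 6.2
ee_pos: [597.6, -28.9, 78.5]
ee_rot: [[-0.0, 0.922, 0.388], [-0.0, 0.388, -0.922], [-1.0, -0.0, 0.0]]
force: [-3.0, -2.0, -0.4]
opening: 0.5
```

{"name": "send_rows", "arguments": {
  "steps": [
    [[-0.001,0.009,-0.004,0.044,0],[-0.002,0.019,-0.008,0.089,0],[-0.004,0.029,-0.011,0.133,0],[-0.005,0.039,-0.013,0.178,0],[-0.006,0.049,-0.015,0.222,0],[-0.008,0.059,-0.016,0.267,0],[-0.009,0.07,-0.016,0.311,0],[-0.01,0.078,-0.016,0.344,0]]
  ]
}}

```text
time_s: 7.0
ee_pos: [614.2, -17.0, 81.0]
ee_rot: [[0.0, 0.99, -0.141], [0.0, -0.141, -0.99], [-1.0, 0.0, -0.0]]
force: [-2.9, 0.1, 0.7]
opening: 0.5
```

{"name": "send_rows", "arguments": {
  "steps": [
    [[-0.001,0.009,-0.004,0.044,0],[-0.003,0.019,-0.008,0.089,0],[-0.004,0.029,-0.011,0.133,0],[-0.006,0.039,-0.013,0.178,0],[-0.007,0.049,-0.015,0.222,0],[-0.009,0.059,-0.016,0.267,0],[-0.01,0.067,-0.016,0.3,0],[-0.01,0.067,-0.016,0.3,0]]
  ]
}}

```text
time_s: 7.8
ee_pos: [631.7, -15.4, 83.5]
ee_rot: [[0.001, 0.82, -0.573], [-0.0, -0.573, -0.82], [-1.0, 0.001, -0.0]]
force: [-0.1, -0.4, -0.0]
opening: 0.6
```

```bash
cat > look.py <<'E'
import sys; from plant import robot, snapshot
from plan import *
s=robot.state(); d=snapshot("wrist"); P0,R0=np.array(s["ee_pos"]),np.array(s["ee_rot"]); T=np.array(d["T_tool_cam"])
print(P0.round(1),s["force"],"tool z deg",np.degrees(np.arctan2(R0[1,2],R0[0,2])))
def proj(p):
    c=T[:3,:3].T@(R0.T@(p-P0)-T[:3,3]); return tuple(int(round(v)) for v in (d["fx"]*c[0]/c[2]+d["cx"],d["fy"]*c[1]/c[2]+d["cy"]))
x,y,n=axes(Y); o=np.array([627.5,-53,70]); im=d["pixels"].copy()
for a in range(165,-180,-30):
    e=np.radians(a); cv2.circle(im,proj(o+n*29+40*(x*np.cos(e)+y*np.sin(e))),2,(255,0,255) if a!=15 else (0,0,255),-1)
cv2.circle(im,proj(o+n*29),2,(0,255,255),-1); cv2.imwrite(sys.argv[1],im)
E
python3 look.py pics/w5.png
```

```text
[631.7 -15.4  83.5] [-0.09592058 -0.41160639 -0.01189426] tool z deg -124.9629704921147
```

View pics/w5.png

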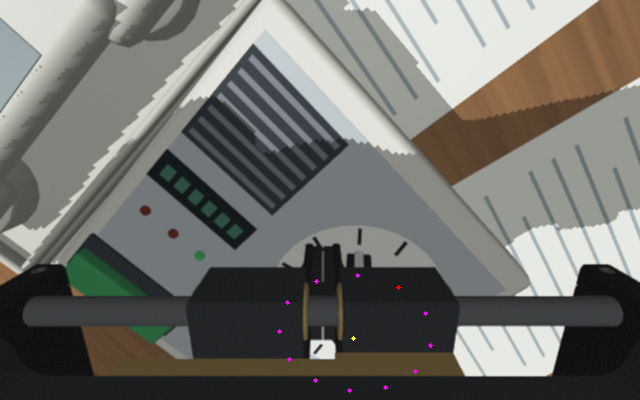

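Viewed from its tip, the pointer stands at about column 359, where my 45° mark lies (col 357). That makes three clicks done, with the pointer snapped ahead of the finger. Now the last click, stopping at 22°: the snap comes at 30° and the rest position is 15°.

{"name": "send_rows", "arguments": {
  "steps": [
    [[-0.001,0.009,-0.004,0.044,0],[-0.003,0.019,-0.008,0.089,0],[-0.004,0.029,-0.011,0.133,0],[-0.005,0.036,-0.013,0.167,0],[-0.006,0.044,-0.014,0.2,0],[-0.007,0.052,-0.015,0.233,0],[-0.008,0.059,-0.016,0.267,0],[-0.008,0.059,-0.016,0.267,0]]
  ]
}}

```text
time_s: 8.65
ee_pos: [645.6, -21.0, 85.5]
ee_rot: [[0.0, 0.516, -0.857], [-0.0, -0.857, -0.516], [-1.0, 0.0, -0.0]]
force: [-0.5, 0.0, 0.2]
opening: 0.4
```

No force remains, so the pointer has snapped ahead. I'll back off, rise and check.

{"name": "send_rows", "arguments": {
  "steps": [
    [[0,-0.05,0,0,0],[-0.01,-0.05,0,0,0],[-0.2,-0.05,0,0,0],[-0.4,-0.05,0,0,0],[-0.5,-0.05,0.2,0,0],[-0.5,-0.05,0.28,0,0],[-0.5,-0.05,0.28,0,0],[-0.5,-0.05,0.28,0,0]]
  ]
}}

```text
time_s: 9.45
ee_pos: [579.1, -46.4, 211.0]
ee_rot: [[0.001, 0.516, -0.857], [0.002, -0.857, -0.516], [-1.0, -0.001, -0.002]]
force: [0.3, 0.7, -0.4]
opening: 0.4
```

```bash
python3 look.py pics/w6.png
```

```text
[579.1 -46.4 211. ] [ 0.30982006  0.69411778 -0.36290143] tool z deg -148.9306369463672
```

View pics/w6.png

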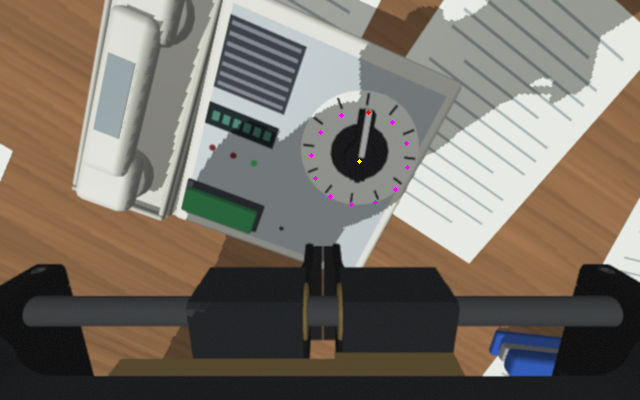

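The pointer sits on the red 15° mark, at the 4th click, with its line from (360,160) to (369,112). The handset is in place and the key is up at about (223,206). Now I'll move over the key.

{"name": "send_rows", "arguments": {
  "steps": [
    [[0,-0.407,0.08,0.245,0],[0,-0.407,0.08,0.245,0],[0,-0.407,0.08,0.245,0],[0.2,-0.407,0.08,0.245,0],[0.4,-0.407,0.08,0.245,0],[0.484,-0.407,0.08,0.245,0],[0.484,-0.407,0.08,0.245,0]]
  ]
}}

```text
time_s: 10.2
ee_pos: [507.5, 30.5, 86.7]
ee_rot: [[-0.005, 0.157, -0.988], [-0.003, -0.988, -0.157], [-1.0, 0.002, 0.005]]
force: [-0.4, 1.1, 0.1]
opening: 0.2
```

```bash
python3 look.py pics/w7.png; python3 - <<'E'
from plant import snapshot
import cv2
d=snapshot("side"); cv2.imwrite("pics/s7.png",cv2.resize(d["pixels"][140:300,230:400],None,fx=3.5,fy=3.5,interpolation=cv2.INTER_CUBIC))
E
```

```text
[507.5  30.5  86.7] [-0.42513131  1.12841641  0.08744822] tool z deg -170.9755291055557
```

View pics/s7.png

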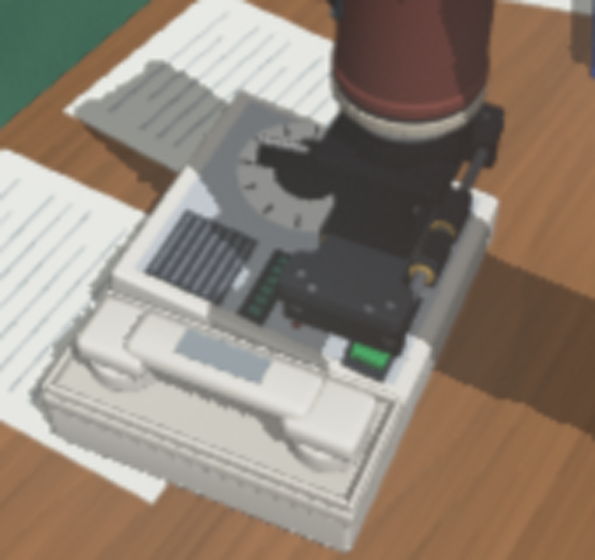

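The gripper is above the key with the handset undisturbed. The green cap's end shows at (370,355) in the crop. Pressing now in small steps.

{"name": "send_rows", "arguments": {
  "steps": [
    [[0.02,0,-0.006,0,0],[0.04,0,-0.006,0,0],[0.052,0,-0.006,0,0],[0.06,0,-0.006,0,0],[0.06,0,-0.006,0,0]]
  ]
}}

```text
time_s: 10.8
ee_pos: [510.8, 30.6, 74.5]
ee_rot: [[-0.0, 0.156, -0.988], [-0.0, -0.988, -0.156], [-1.0, -0.0, 0.0]]
force: [-0.5, -0.8, 0.7]
opening: 0.4
```

{"name": "send_rows", "arguments": {
  "steps": [
    [[0.006,0,0,0,0],[0.012,0,0,0,0],[0.012,0,0,0,0]]
  ]
}}

```text
time_s: 11.1
ee_pos: [511.3, 30.6, 71.7]
ee_rot: [[0.001, 0.156, -0.988], [0.0, -0.988, -0.156], [-1.0, 0.0, -0.001]]
force: [-0.2, 0.2, 3.8]
opening: 0.5
```

{"name": "send_rows", "arguments": {
  "steps": [
    [[0.006,0,0,0,0],[0.01,0,0,0,0],[0.01,0,0,0,0]]
  ]
}}

```text
time_s: 11.4
ee_pos: [511.5, 30.7, 69.3]
ee_rot: [[0.001, 0.156, -0.988], [-0.0, -0.988, -0.156], [-1.0, 0.0, -0.001]]
force: [2.3, 1.1, 4.9]
opening: 0.6
```

Spring force matches the key being partway down. I'll press on to the bottom.

{"name": "send_rows", "arguments": {
  "steps": [
    [[0.005,0,0,0,0],[0.01,0,0,0,0],[0.01,0,0,0,0]]
  ]
}}

```text
time_s: 11.7
ee_pos: [511.9, 30.7, 67.3]
ee_rot: [[0.002, 0.156, -0.988], [0.0, -0.988, -0.156], [-1.0, -0.0, -0.002]]
force: [0.5, 0.7, 11.3]
opening: 0.2
```

{"name": "send_rows", "arguments": {
  "steps": [
    [[0.004,0,0,0,0],[0.008,0,0,0,0],[0.008,0,0,0,0]]
  ]
}}

```text
time_s: 12.0
ee_pos: [512.2, 30.8, 66.7]
ee_rot: [[0.001, 0.155, -0.988], [0.002, -0.988, -0.155], [-1.0, -0.002, -0.001]]
force: [-8.5, 1.3, 33.1]
opening: 0.5
```

It's bottomed at 33 N, which is more than needed, so I'll ease off by about 1 mm and keep it held.

{"name": "send_rows", "arguments": {
  "steps": [
    [[-0.004,0,0,0,0],[-0.004,0,0,0,0],[-0.004,0,0,0,0]]
  ]
}}

```text
time_s: 12.3
ee_pos: [512.1, 30.7, 67.0]
ee_rot: [[0.002, 0.156, -0.988], [0.001, -0.988, -0.156], [-1.0, -0.001, -0.002]]
force: [-3.7, 0.9, 22.0]
opening: 0.6
```

```bash
python3 look.py pics/w8.png
```

```text
[512.1  30.7  67. ] [-3.72738974  0.91755456 21.97999757] tool z deg -171.04966555219346
```

View pics/w8.png

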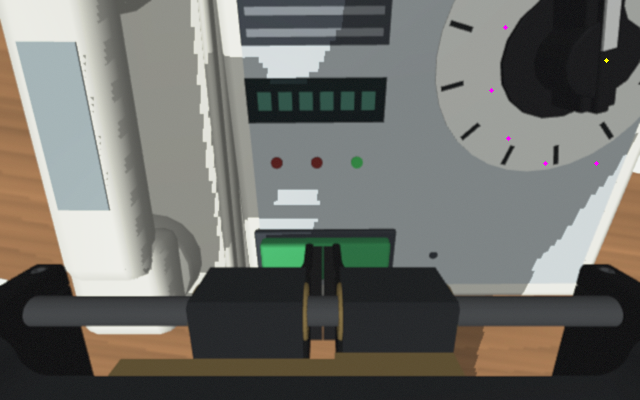

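The fingertip is centred on the green cap at (323,250) and holds it down at the stop with 22 N. The pointer tail and line are unchanged. I'll hand the job in.

```bash
python3 -c "
from plant import robot
print(robot.job_done()); s=robot.state(); print(s['time_s'],s['ee_pos'],s['force'])"
```

```text
the job is handed in; nothing more can be done
None
the job is handed in; nothing more can be done
```

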